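# Clear the drilling plate and hold a heat sink against fence and plate with the push block

## Robot

A 6-joint arm with a two-finger parallel gripper is mounted at the origin on the work surface. World frame = base frame: x ahead of the robot, y to its left, z up, the work surface at z = 0. Lengths are in mm, angles in rad, forces in N, time in s.
With the tool pointing down it reaches from about 350 to 875 mm from the base axis. Payload 4.2 kg.
Tool frame: the origin (TCP) lies on the mounting face of the last link; the fingertips stand 173 mm ahead of it and the grasp point (between the pads) lies 155 mm ahead of it (tcp_to_grasp is the distance from the TCP to the grasp point, in mm); z points along the fingers, y is the direction in which the jaws open and shut (so a half turn about z gives the same grasp; the last joint's range is limited). The gripper opens to 85 mm and grips with 20 to 120 N. Pads are 22 mm wide; open, the fingers measure 114 mm over their backs; the gripper's body (76 mm by 85 mm) begins 54 mm behind the grasp point. The pads swing forward as they close: fully open they stand 13 mm farther back than shut.
Start: joints at [1.462, 0.385, 0.008, 0, -1.194, -0.259], TCP at [224.694, 583.192, 404.712] pointing down, gripper open.
Joint ranges: [-3.14, 3.14], [-1.21, 2.06], [-1.07, 1.41], [-3.16, 2.05], [-2.99, -0.16], [-3.1, 3.1]. Speed limits (rad/s): [2.79, 2.79, 3.14, 3.14, 3.14, 3.14].

## Interface

Orientations are given as a unit quaternion [x, y, z, w].
In Python, from bench import * gives the robot as it stands. The module is installed in compiled form; this text tells all that it offers.
- The arm moves only by the tool apply_moves, never from a script. Its arguments are lists of equal length, an entry for each row: "fingers": the closure, from 0 (fully open) to 1 (shut); "dp": the shift along the world's x, y, z in cm, a list of three; "yaw": the turn about the world's z in degrees. A call has 1 to 10 rows; each row is the pose to reach, as a shift and turn from the pose measured when the call began; what a row does not reach only later rows make up. A row lasts 1/10 s, in which the tool goes at most 50 mm and 8.59 degrees, less where a joint would pass 70% of its speed; a pose out of reach is approached as far as the arm can. A call with a gripper value outside its range is refused whole. The fingers move at their own pace and stop on an object; the grip force is fixed at half the most. Time passes only in rows, so rows that repeat a pose let the fingers close. It gives the time, the measured TCP pose, the force and the opening at its end, in the units of the state.
- read_state(): the state, without advancing time (a new reading comes with each control period).
- get_image(name): name is "scene" or "top" or "wrist"; returns a dict with "color" (480x640x3 uint8, blue, green, red), "mtx" (3x3 intrinsics, pixels), "camera_from_world" (4x4, takes a point from world to camera coordinates); the wrist camera has in their place "tool_from_camera" (4x4, takes a point from camera to tool coordinates, whose origin is the TCP and whose axes are the flange's). Camera axes: x right, y down, z forward; pixel columns grow to the right and rows downward; lengths in mm; the calibration is good to about 2 mm. The wrist camera is an equidistant fisheye: a pixel r from the principal point sees the ray r / f radians off the axis. A picture is of the moment at which its call begins: read the wrist's pose just before it. There is no depth.
- job_done(): hands the job in, once; it reports no verdict.
The state is a dict: "clock": time; "joints": joint angles; "joint_vel": joint speeds; "joint_efforts": joint torques, N m; "position": TCP position; "ee_rot": TCP orientation; "contact_force": force on the tool from outside, world axes, zero at the start; "wrist_torque": the same for the moment, N m; "gripper_width": finger opening in mm.
Only numpy, scipy, OpenCV 4.12 (cv2) and the standard library are available. Lean on these libraries where they do the work, as an engineer would, in place of code of your own. Each camera call takes 0.05 s, during which the arm holds its last target. There are 200 camera calls.

## Task

Take the wooden push block by its handle and first sweep the three aluminium offcuts off the drilling plate into the bin at its end; all is done with the block, the gripper itself touches neither offcuts nor heat sink. Then push the heat sink up to the fence and hold it for drilling with one diagonal push: heel behind it, lip on top, the heat sink lying flat on the plate and flush along the fence, with about a kilogram's push (10 N) both towards the fence and downwards. Finish while still gripping the block and holding that push, and leave the cup, the solder reel and the transformer where they stand.

Things in the scene. Friction and masses are not known exactly. Their poses are not given: they have to be found in the camera images.
- plate: Fixed dark steel drilling plate on rubber feet, 230 (x) x 300 (y) mm; its top is level, 40 mm above the table. Origin: under its centre, at table height. x runs across the plate towards the fence, y along the fence towards the bin. It may be turned some 12 degrees on the table.
- fence: Fixed aluminium bar, 25 (x) x 300 (y) x 35 (z) mm, standing on the far side of the plate, parallel to the plate's y axis. Origin: centre of its underside, at the plate's top. Axes as the plate's. Nothing but small screw heads (8 mm high) above it.
- fence_face (a point): Point in the middle of the fence's working face (the face towards the robot), at its foot, where it meets the plate's top. x points into the fence, square to the face; y runs along the fence.
- bin: Fixed open grey plastic bin on the table, at the plate's +y end (2 mm gap): 170 (x) x 130 (y) mm outside, walls 3 mm. The lip towards the plate is 32 mm high (8 mm below the plate's top), the back (+y) 85 mm, the sides 85 mm but 32 mm in the first 35 mm by the plate. Origin: centre of its underside, at table height. Axes as the plate's.
- heatsink: Loose aluminium heat sink lying on the near part of the plate, a little skewed: 60 (x, its width) x 140 (y, its length) x 30 (z) mm, about 0.3 kg. Flat base (8 mm thick) on top with two scribed hole marks, twelve fins down, running along x. Origin: centre of its underside. Its +x long side goes against the fence.
- pushblock: Loose wooden push block, 0.17 kg, upright on the table. Heel 30 (x) x 76 (y) x 40 (z) mm; in front (+x) a lip of the same width overhangs 20 mm, from 18 to 40 mm above the heel's underside: a step that fits the heat sink's top edge. Handle 24 (x) x 56 (y) mm, over the heel's middle, 40 to 104 mm up. Origin: centre of the heel's underside; x points to the lip.
- offcut_bar: Loose sawn-off aluminium end, solid, 26 x 20 x 15 mm, 20 g, lying on the plate between heat sink and fence. Origin: its middle.
- offcut_channel: Loose sawn-off end of aluminium U channel, 24 x 24 x 16 mm, 16 g, lying on the plate between heat sink and fence. Origin: its middle.
- offcut_tee: Loose sawn-off end of aluminium T profile, 22 x 26 x 16 mm, 15 g, lying on the plate between heat sink and fence. Origin: its middle.
- cup: Orange plastic cup of hand tools, 82 mm across, 160 mm high with the tools, standing on the table on the robot's left: leave alone. Origin: centre of its underside.
- reel: Reel of solder, 64 mm across, 45 mm high, standing on the table beyond the fence: leave alone. Origin: centre of its underside.
- transformer: Small transformer, 70 x 60 x 38 mm, standing on the table on the robot's right: leave alone. Origin: centre of its underside.
Not all that is in view belongs to the job. Several things look just like the bin: the one meant starts nearest to the robot's base.

How it is judged:
By the outcome, as a careful person would: the job done as asked, in the order asked, and still so for the second after the job is handed in, while the arm keeps its last pose, push and grip.
It also fails if it takes over 58 s, if anything falls off the work surface, if the arm or the gripper's body presses on something with over 40 N, if the wrist force passes 120 N, or if a joint passes its speed limit or range.

## Working session

There is one attempt and no reset: what is moved stays moved. The work goes in short steps, Python scripts to look and compute and a tool call to move; the robot and the scene stay as the last step left them, time stands still between calls to the robot, and variables do not carry over. Pictures are saved under pics/ and viewed, about 8 in all and at most 12, crops included, and the job is handed in when it is done.

Besides the shell and the picture viewer there is one more tool, called after "Request:" by a JSON object that holds its "method" and its "body", one argument or row to a line. apply_moves: Moves the arm, as the interface text tells. Its arguments: {"type":"object","properties":{"fingers":{"type":"array","items":{"type":"number"}},"dp":{"type":"array","items":{"type":"array","items":{"type":"number"}}},"yaw":{"type":"array","items":{"type":"number"}}},"required":["fingers","dp","yaw"]}

```bash
mkdir -p pics; cat > h.py <<'E'
from bench import *
import numpy as np, cv2
def ray(im,u,v,z):
    K=np.array(im["mtx"]);T=np.array(im["camera_from_world"]);R=T[:3,:3];c=-R.T@T[:3,3]
    d=R.T@np.linalg.inv(K)@np.array([u,v,1.]);return c+d*(z-c[2])/d[2]
def proj(im,p):
    K=np.array(im["mtx"]);T=np.array(im["camera_from_world"]);q=K@(T[:3,:3]@np.array(p)+T[:3,3]);return q[:2]/q[2]
E
python3 - <<'E'
from h import *
s=read_state();print(s)
for n in("scene","top"):
    im=get_image(n);cv2.imwrite(f"pics/{n}0.png",im["color"]);T=np.array(im["camera_from_world"]);print(n,np.array(im["mtx"]).round(1).tolist(),(-T[:3,:3].T@T[:3,3]).round(),T[:3,:3].round(2).tolist())
    np.save(f"{n}0.npy",im,allow_pickle=True)
E
```

```text
{'clock': 0.0, 'joints': array([ 1.46160342e+00,  3.85551855e-01,  6.61802646e-03, -4.95698969e-04,
       -1.19399585e+00, -2.58608489e-01]), 'joint_vel': array([-0.00119363,  0.00274377, -0.00031969,  0.00038411, -0.00151559,
        0.00257204]), 'joint_efforts': array([ 1.56764522e-04, -3.92289698e+01,  1.88404942e+01,  4.18616518e+00,
       -4.65288176e-03, -1.79431578e-05]), 'position': array([224.61558837, 583.01962821, 403.62144517]), 'ee_rot': array([ 9.83120559e-01, -1.82955668e-01, -1.50107202e-04,  1.08089386e-03]), 'contact_force': array([-0.04332025, -1.19666728, -0.09903963]), 'wrist_torque': array([ 0.0274783 ,  0.08937323, -0.03034577]), 'gripper_width': 85.63706585052039}
scene [[514.7, 0.0, 318.9], [0.0, 514.7, 251.0], [0.0, 0.0, 1.0]] [1509. -226.  920.] [[0.38, 0.92, 0.01], [0.61, -0.25, -0.75], [-0.69, 0.29, -0.66]]
top [[449.8, 0.0, 313.8], [0.0, 449.8, 228.0], [0.0, 0.0, 1.0]] [ 487.  154. 1525.] [[0.03, -1.0, 0.01], [-1.0, -0.03, -0.07], [0.07, -0.0, -1.0]]
```

View pics/top0.png

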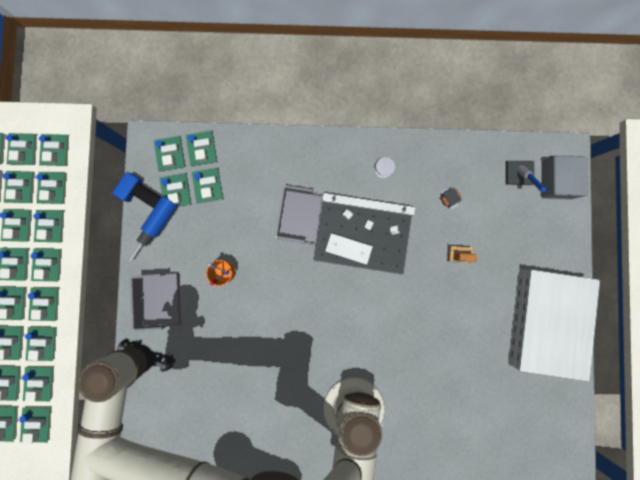

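View pics/scene0.png

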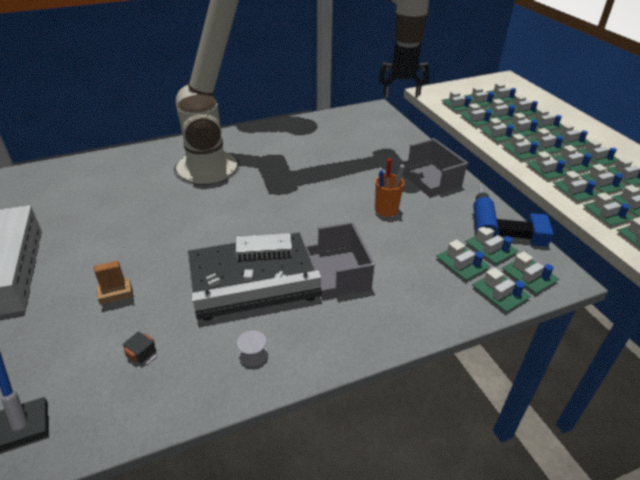

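The top view shows the plate at px ~(364,233) with the fence on its upper edge and the heat sink at (350,248). The offcuts are at (348,214), (369,225) and (394,230), the right bin at (298,213), the push block at (462,254) and the transformer at (451,198). The scene view agrees.

```bash
python3 - <<'E'
from h import *
im=np.load("top0.npy",allow_pickle=True).item();c=im["color"]
hsv=cv2.cvtColor(c,cv2.COLOR_BGR2HSV);g=c.max(2)
def rep(name,m,roi,z,amin=8):
    x0,y0,x1,y1=roi;mm=np.zeros_like(m);mm[y0:y1,x0:x1]=m[y0:y1,x0:x1]
    cs,_=cv2.findContours(mm,cv2.RETR_EXTERNAL,cv2.CHAIN_APPROX_NONE)
    for k in cs:
        if cv2.contourArea(k)<amin: continue
        r=cv2.minAreaRect(k);b=cv2.boxPoints(r)
        print(name,np.round(r[0],1),np.round(r[1],1),round(r[2],1),"ctr",ray(im,*r[0],z)[:2].round(),"box",[ray(im,*p,z)[:2].round().tolist() for p in b])
rep("dark",((g<80)*255).astype(np.uint8),(310,185,420,280),40,50)
rep("white",((g>190)*255).astype(np.uint8),(310,185,420,280),60)
o=((hsv[...,1]>110)&(hsv[...,0]<25)).astype(np.uint8)*255
rep("block",o,(430,235,490,275),40)
cr=c[175:285,270:490];cv2.imwrite("pics/crop.png",cv2.resize(cr,None,fx=3.6,fy=3.6,interpolation=cv2.INTER_CUBIC))
E
```

```text
white [348.5 248.5] [43.  18.1] 17.8 ctr [522.  33.] box [[513.0, 108.0], [570.0, 92.0], [531.0, -43.0], [474.0, -26.0]]
white [394.  229.5] [5. 6.] 90.0 ctr [ 588. -115.] box [[596.0, -105.0], [596.0, -124.0], [580.0, -125.0], [579.0, -105.0]]
white [368.7 224.6] [5.4 6.7] 26.6 ctr [602. -32.] box [[595.0, -19.0], [615.0, -28.0], [608.0, -44.0], [588.0, -35.0]]
white [347.8 213.8] [6.4 5.7] 45.0 ctr [635.  38.] box [[636.0, 51.0], [649.0, 39.0], [635.0, 24.0], [621.0, 36.0]]
white [409.7 210. ] [8.9 7.1] 9.5 ctr [ 653. -165.] box [[644.0, -149.0], [667.0, -152.0], [663.0, -181.0], [640.0, -178.0]]
white [368.5 203.8] [67.3  7.1] 9.0 ctr [670. -30.] box [[673.0, 81.0], [696.0, 78.0], [667.0, -140.0], [644.0, -137.0]]
white [327.2 197.3] [8.7 6.8] 14.0 ctr [688. 106.] box [[680.0, 123.0], [702.0, 118.0], [696.0, 90.0], [674.0, 95.0]]
block [462.2 254.2] [26.4 13. ] 3.8 ctr [ 513. -345.] box [[494.0, -300.0], [537.0, -302.0], [533.0, -390.0], [490.0, -387.0]]
```

View pics/crop.png

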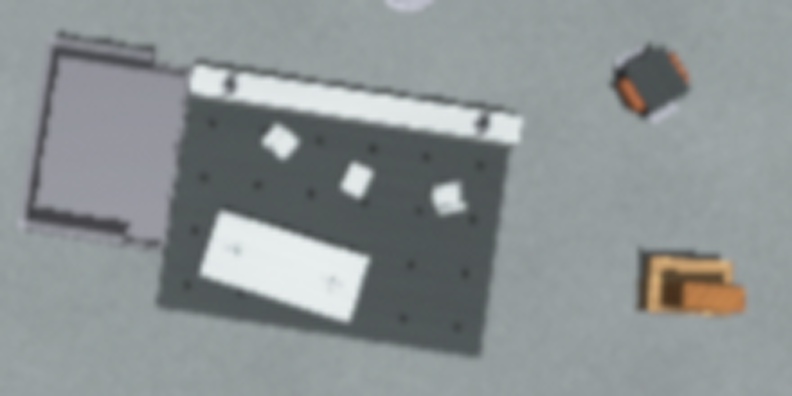

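The crop shows the block's lip on its +x side and the handle at the lower right because of parallax. Next I'll build the plate frame.

```bash
python3 - <<'E'
from h import *
im=np.load("top0.npy",allow_pickle=True).item();c=im["color"]
hsv=cv2.cvtColor(c,cv2.COLOR_BGR2HSV);g=c.max(2)
f=lambda px,z:ray(im,270+(px[0]+.5)/3.6-.5,175+(px[1]+.5)/3.6-.5,z)[:2]
tl,tr,br,bl=[f(p,z) for p,z in(((190,63),75),((521,113),75),((520,143),75),((187,95),75))]
pb=[f(p,40) for p in((157,304),(479,355),(511,147))]
print("fence",tl.round(),tr.round(),br.round(),bl.round(),"plate",np.round(pb))
ang=np.arctan2(*( (tl-tr)+(bl-br)+(pb[0]-pb[1]))[[0,1]]);print("tilt",np.degrees(ang))
th=-ang;X=np.array([np.cos(th),np.sin(th)]);Y=np.array([-X[1],X[0]])
C=(tl+tr+br+bl)/4-102.5*X; C2=(pb[0]+pb[1])/2+115*X
print("plate centre from fence",C,"from near edge",C2); C=(C+C2)/2
P=lambda w:np.round([(w-C)@X,(w-C)@Y],0)
for n,p in dict(o1=(280,141),o2=(357,180),o3=(448,197)).items():print(n,P(f(p,56)))
for p in((218,210),(370,260),(351,323),(200,274)):print("hs",P(f(p,70)))
for p in((188,72),(163,245),(57,35),(25,224)):print("bin",P(f(p,32 if p[0]>100 else 85)))
m=((hsv[...,1]>100)&(hsv[...,0]<25)&(g>175)).astype(np.uint8)
for p in((648,256),(731,260),(646,309)):print("blk top z40",f(p,40).round())
for p in((684,283),(745,285),(745,313),(683,311)):print("handle z104",f(p,104).round())
for p in((650,82),(30,0)):print("transf/…",f(p,38).round())
print("theta",np.degrees(th),"C",C)
E
```

```text
fence [702. 123.] [ 665. -177.] [ 638. -176.] [673. 125.] plate [[ 484.  146.]
 [ 446. -149.]
 [ 637. -176.]]
tilt 7.097553197689357
plate centre from fence [567.70200534 -13.86760509] from near edge [579.21733473 -15.46137432]
o1 [55. 60.]
o2 [ 30. -14.]
o3 [ 27. -98.]
hs [-17. 107.]
hs [-41. -34.]
hs [-99. -25.]
hs [-76. 115.]
bin [109. 152.]
bin [-54. 151.]
bin [116. 274.]
bin [-56. 276.]
blk top z40 [ 540. -303.]
blk top z40 [ 539. -379.]
blk top z40 [ 492. -302.]
handle z104 [ 515. -315.]
handle z104 [ 515. -369.]
handle z104 [ 490. -369.]
handle z104 [ 491. -314.]
transf/… [ 701. -305.]
transf/… [762. 271.]
theta -7.097553197689357 C [573.45967003 -14.66448971]
```

The sweep lane is wide enough for the block's 76 mm back face turned crosswise. I'll move over the block first.

Request:
{"method": "apply_moves", "body": {
  "fingers": [0, 0, 0, 0, 0, 0, 0, 0, 0, 0],
  "dp": [
    [27, -44, 0],
    [27, -44, 0],
    [27, -44, 0],
    [27, -44, 0],
    [27, -44, 0],
    [27, -44, 0],
    [27, -44, 0],
    [27, -44, 0],
    [27, -44, 0],
    [27, -44, 0]
  ],
  "yaw": [-70, -70, -70, -70, -70, -70, -70, -70, -70, -70]
}}

```text
clock: 1.1
position: [486.6, 155.0, 403.7]
ee_rot: [-0.7, 0.714, 0.001, -0.001]
contact_force: [0.4, 1.4, -0.3]
gripper_width: 85.0
```

Request:
{"method": "apply_moves", "body": {
  "fingers": [0, 0, 0, 0, 0, 0, 0, 0, 0, 0],
  "dp": [
    [1.7, -49.7, -3],
    [1.7, -49.7, -3],
    [1.7, -49.7, -3],
    [1.7, -49.7, -3],
    [1.7, -49.7, -3],
    [1.7, -49.7, -3],
    [1.7, -49.7, -3],
    [1.7, -49.7, -3],
    [1.7, -49.7, -3],
    [1.7, -49.7, -3]
  ],
  "yaw": [0, 0, 0, 0, 0, 0, 0, 0, 0, 0]
}}

```text
clock: 2.1
position: [503.2, -343.9, 373.1]
ee_rot: [-0.7, 0.714, 0.001, -0.001]
contact_force: [1.3, 1.2, 1.3]
gripper_width: 85.1
```

```bash
cat >> h.py <<'E'
from scipy.spatial.transform import Rotation as Ro
def wray(im,s,u,v,z):
    K=np.array(im["mtx"]);T=np.array(im["tool_from_camera"])
    d=np.array([(u-K[0,2])/K[0,0],(v-K[1,2])/K[1,1]]);t=np.hypot(*d);d=np.r_[d*np.sinc(t/np.pi),np.cos(t)]
    R=Ro.from_quat(s["ee_rot"]).as_matrix();c=R@T[:3,3]+s["position"];d=R@T[:3,:3]@d
    return c+d*(z-c[2])/d[2]
E
python3 - <<'E'
from h import *
s=read_state();im=get_image("wrist");np.save("w0.npy",dict(im=im,s=s),allow_pickle=True)
c=im["color"];cv2.imwrite("pics/w0.png",c);print(s["position"],s["joints"].round(2),np.array(im["mtx"]).round(0).tolist(),np.array(im["tool_from_camera"]).round(2).tolist())
E
```

```text
[ 503.19029169 -343.86323365  373.06828468] [-0.33  0.38 -0.08  0.   -1.11  0.31] [[372.0, 0.0, 319.0], [0.0, 372.0, 228.0], [0.0, 0.0, 1.0]] [[0.0, -0.96, -0.28, 70.11], [1.0, 0.0, 0.0, -0.61], [-0.0, -0.28, 0.96, 30.02], [0.0, 0.0, 0.0, 1.0]]
```

View pics/w0.png

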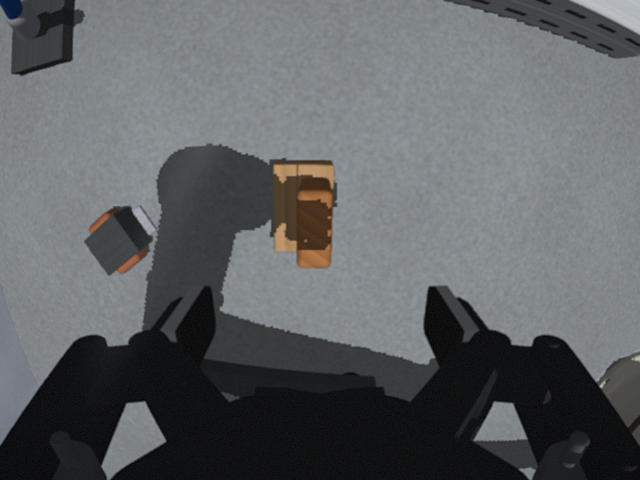

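The wrist view shows the block at px (272–334, 160–268). The lip is to the left (+x world), and the handle top spans (298–331, 180–267).

```bash
python3 - <<'E'
from h import *
d=np.load("w0.npy",allow_pickle=True).item();im,s=d["im"],d["s"]
for p in((299,181),(331,181),(330,267),(298,267)):print("h",wray(im,s,*p,104)[:2].round(1))
for p in((272,160),(334,162),(274,251)):print("b",wray(im,s,*p,40)[:2].round(1))
E
```

```text
h [ 515.5 -376.8]
h [ 494.8 -376.4]
h [ 496.1 -316.4]
h [ 518.3 -316.9]
b [ 540.7 -384.9]
b [ 490.1 -382. ]
b [ 542.9 -306.2]
```

Request:
{"method": "apply_moves", "body": {
  "fingers": [0, 0, 0, 0, 0, 0, 1, 1, 1, 1],
  "dp": [
    [0.3, -0.2, -5],
    [0.3, -0.2, -10],
    [0.3, -0.2, -13],
    [0.3, -0.2, -14.2],
    [0.3, -0.2, -14.2],
    [0.3, -0.2, -14.2],
    [0.3, -0.2, -14.2],
    [0.3, -0.2, -14.2],
    [0.3, -0.2, -14.2],
    [0.3, -0.2, -14.2]
  ],
  "yaw": [0, 0, 0, 0, 0, 0, 0, 0, 0, 0]
}}

```text
clock: 3.15
position: [506.2, -351.6, 230.6]
ee_rot: [-0.698, 0.716, 0.0, -0.002]
contact_force: [0.4, -0.0, 0.0]
gripper_width: 28.3
```

Request:
{"method": "apply_moves", "body": {
  "fingers": [1, 1, 1, 1, 1],
  "dp": [
    [0, 0, 0],
    [0, 0, 0],
    [0, 0, 0],
    [0, 0, 0],
    [0, 0, 0]
  ],
  "yaw": [0, 0, 0, 0, 0]
}}

```text
clock: 3.65
position: [506.1, -351.6, 230.7]
ee_rot: [-0.699, 0.716, 0.0, -0.002]
contact_force: [-0.2, 0.6, 1.7]
gripper_width: 23.3
```

Request:
{"method": "apply_moves", "body": {
  "fingers": [1, 1, 1, 1, 1, 1, 1, 1, 1, 1],
  "dp": [
    [0, 0, 3],
    [0, 0, 7],
    [1, 2, 10],
    [3, 6, 10],
    [5, 10, 10],
    [7, 14, 10],
    [8.1, 18.9, 10],
    [8.1, 18.9, 10],
    [8.1, 18.9, 10],
    [8.1, 18.9, 10]
  ],
  "yaw": [0, -5, -13, -21, -29, -37, -45, -53, -61, -69]
}}

```text
clock: 4.65
position: [587.2, -161.8, 329.9]
ee_rot: [-0.168, 0.986, 0.001, -0.002]
contact_force: [0.0, 0.1, -1.3]
gripper_width: 23.1
```

Request:
{"method": "apply_moves", "body": {
  "fingers": [1, 1, 1, 1, 1, 1],
  "dp": [
    [0, 0, 0],
    [0, 0, 0],
    [0, 0, 0],
    [0, 0, 0],
    [0, 0, 0],
    [0, 0, 0]
  ],
  "yaw": [-8, -16, -24, -27, -27, -27]
}}

```text
clock: 5.25
position: [587.0, -161.8, 329.4]
ee_rot: [0.066, 0.998, 0.002, -0.002]
contact_force: [-0.2, -0.0, -0.4]
gripper_width: 23.2
```

```bash
python3 - <<'E'
from h import *
s=read_state();im=get_image("wrist");np.save("w1.npy",dict(im=im,s=s),allow_pickle=True)
c=im["color"];cv2.imwrite("pics/w1.png",c)
e=Ro.from_quat(s["ee_rot"]).as_matrix()
print(s["clock"],s["position"],s["joints"].round(2),"tool y yaw",np.degrees(np.arctan2(e[1,1],e[0,1])),s["gripper_width"],s["contact_force"])
E
```

```text
5.25 [ 587.01428923 -161.77725573  329.44305674] [-0.    0.42 -0.14 -0.   -1.02 -1.7 ] tool y yaw 82.41202156261363 23.168434916945795 [-0.17672901 -0.0152188  -0.38415867]
```

View pics/w1.png

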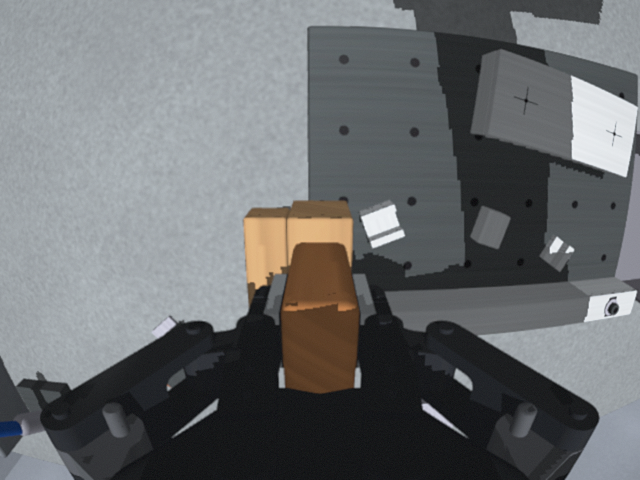

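The wrist view has the plate at upper right and the fence foot along rows ~283–291. Offcuts are at (382,224), (490,227) and (558,252), and the heat sink's near-fence corners are at (472,134) and (628,178).

```bash
python3 - <<'E'
from h import *
d=np.load("w1.npy",allow_pickle=True).item();im,s=d["im"],d["s"]
C=np.array([573.5,-14.7]);th=np.radians(-7.1);X=np.array([np.cos(th),np.sin(th)]);Y=np.array([-X[1],X[0]])
P=lambda p,z:(lambda w:np.round([(w-C)@X,(w-C)@Y],1))(wray(im,s,*p,z)[:2])
for n,p,z in(("foot",(400,291),40),("foot",(500,288),40),("foot",(580,284),40),("plate-y",(309,30),40),("plate-y",(310,190),40),("o3",(382,224),50),("o2",(490,227),50),("o1",(558,252),50),("o1near fence",(568,266),45),("hs",(474,134),70),("hs",(628,178),70),("hs",(497,50),70),("blockback bottom",(352,215),329.4-230.7+0),("blockback top",(352,205),139),("block x-",(292,205),139)):print(n,P(p,z),wray(im,s,*p,z)[:2].round())
E
```

```text
foot [ 87.6 -80.1] [ 651. -105.]
foot [89.6  8.6] [663. -17.]
foot [ 92.4 100.4] [678.  73.]
plate-y [-106.2 -148.9] [ 450. -149.]
plate-y [   7.6 -149.4] [ 563. -164.]
o3 [ 30.3 -98.9] [ 591. -117.]
o2 [ 33.2 -14.5] [605. -33.]
o1 [55.5 56.2] [636.  34.]
o1near fence [71.  75.3] [653.  51.]
hs [-35.4 -42.1] [533. -52.]
hs [-12.9 109.4] [574.  95.]
hs [-93.5 -25.1] [478. -28.]
blockback bottom [  11.6 -124.8] [ 570. -140.]
blockback top [  -3.  -128.6] [ 555. -142.]
block x- [  -3.2 -155.2] [ 551. -168.]
```

Request:
{"method": "apply_moves", "body": {
  "fingers": [1, 1, 1, 1, 1, 1],
  "dp": [
    [0.5, -0.3, -2],
    [0.5, -0.3, -4],
    [0.5, -0.3, -5.2],
    [0.5, -0.3, -5.7],
    [0.5, -0.3, -5.7],
    [0.5, -0.3, -5.7]
  ],
  "yaw": [0, 0, 0, 0, 0, 0]
}}

```text
clock: 5.9
position: [587.7, -164.8, 270.9]
ee_rot: [0.067, 0.998, 0.002, -0.01]
contact_force: [-11.4, 1.9, 4.4]
gripper_width: 23.2
```

```bash
python3 - <<'E'
from h import *
s=read_state();im=get_image("scene");print(s["position"],s["contact_force"],s["wrist_torque"])
a=im["color"][190:330,160:390];im=get_image("wrist")["color"]
a=cv2.resize(a,(640,390),interpolation=cv2.INTER_CUBIC);b=im[120:330,180:640];b=cv2.resize(b,(460,210));o=np.zeros((600,640,3),np.uint8);o[:390]=a;o[390:,:460]=b
cv2.imwrite("pics/s1.png",o)
E
```

```text
[ 587.66119328 -164.76416411  270.9441698 ] [-11.43040426   1.86172771   4.3787074 ] [0.67422313 3.45537475 0.1092269 ]
```

View pics/s1.png

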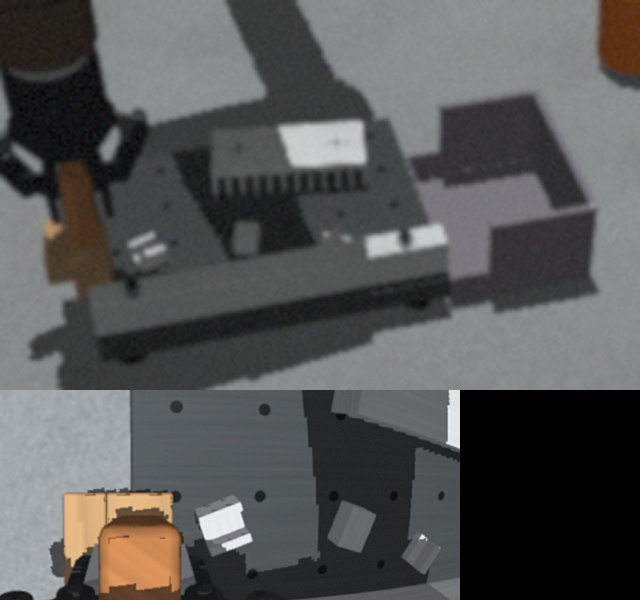

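The block's end face is touching the fence, so I'll back off about 12 mm from it.

Request:
{"method": "apply_moves", "body": {
  "fingers": [1, 1, 1, 1],
  "dp": [
    [-0.8, 0.1, 0.2],
    [-0.8, 0.1, 0.2],
    [-0.8, 0.1, 0.2],
    [-0.8, 0.1, 0.2]
  ],
  "yaw": [0, 0, 0, 0]
}}

```text
clock: 6.4
position: [580.4, -163.7, 273.3]
ee_rot: [0.066, 0.998, 0.002, -0.01]
contact_force: [-0.1, 0.3, -1.3]
gripper_width: 23.7
```

```bash
python3 - <<'E'
from h import *
s=read_state();im=get_image("wrist");np.save("w2.npy",dict(im=im,s=s),allow_pickle=True)
print(s["position"],s["contact_force"],s["wrist_torque"],s["ee_rot"])
b=im["color"][140:340,200:600];cv2.imwrite("pics/w2.png",cv2.resize(b,(800,400)))
E
```

```text
[ 580.35111891 -163.72727569  273.29205422] [-0.05801722  0.25516036 -1.32144968] [-0.01966186 -0.01757396  0.02298231] [ 0.06624603  0.99775539  0.00219564 -0.00952975]
```

View pics/w2.png

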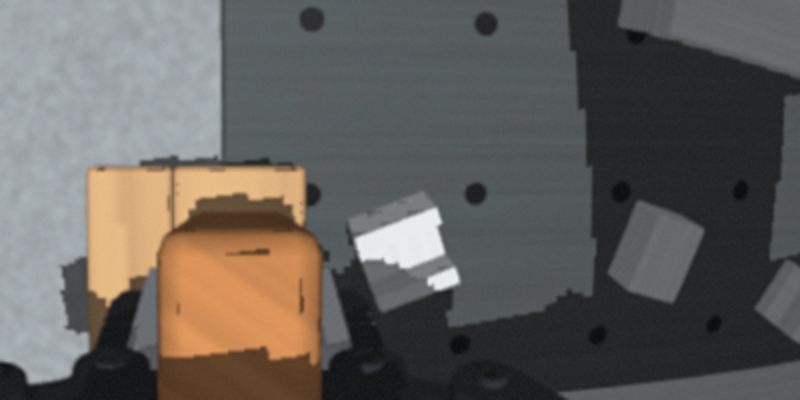

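Request:
{"method": "apply_moves", "body": {
  "fingers": [1, 1, 1, 1, 1, 1, 1, 1, 1, 1],
  "dp": [
    [0.2, 2, 0],
    [0.5, 4, 0],
    [0.75, 6, 0],
    [1.0, 8, 0],
    [1.25, 10, 0],
    [1.5, 12, 0],
    [1.75, 14, 0],
    [2.0, 16, 0],
    [2.25, 18, 0],
    [2.5, 20, 0]
  ],
  "yaw": [0, 0, 0, 0, 0, 0, 0, 0, 0, 0]
}}

```text
clock: 7.45
position: [605.7, 37.2, 273.2]
ee_rot: [0.066, 0.998, 0.002, -0.009]
contact_force: [-0.5, -0.5, -2.0]
gripper_width: 23.5
```

Request:
{"method": "apply_moves", "body": {
  "fingers": [1, 1, 1, 1, 1, 1, 1, 1],
  "dp": [
    [0.25, 2, 0],
    [0.5, 4, 0],
    [0.75, 6, 0],
    [1.0, 8, 0],
    [1.2, 10, 0],
    [1.3, 10.5, 0],
    [1.3, 10.5, 0],
    [1.3, 10.5, 0]
  ],
  "yaw": [0, 0, 0, 0, 0, 0, 0, 0]
}}

```text
clock: 8.25
position: [618.6, 142.0, 273.0]
ee_rot: [0.066, 0.998, 0.002, -0.01]
contact_force: [0.4, -0.7, -1.4]
gripper_width: 23.3
```

```bash
python3 - <<'E'
from h import *
s=read_state();print(s["clock"],s["position"],s["contact_force"],s["ee_rot"])
a=get_image("wrist");np.save("w3.npy",dict(im=a,s=s),allow_pickle=True)
t=get_image("top")["color"][175:285,260:430];sc=get_image("scene")["color"][190:330,160:400]
o=np.zeros((600,800,3),np.uint8);o[:290,:448]=cv2.resize(t,(448,290),interpolation=cv2.INTER_CUBIC);o[292:,:528]=cv2.resize(sc,(528,308),interpolation=cv2.INTER_CUBIC)
o[:264,450:800]=cv2.resize(a["color"],(350,264));cv2.imwrite("pics/a3.png",o)
E
```

```text
8.25 [618.62225633 142.04118065 273.04719349] [ 0.35162915 -0.65414974 -1.35664297] [ 0.0662501   0.99775375  0.00208725 -0.0096966 ]
```

View pics/a3.png

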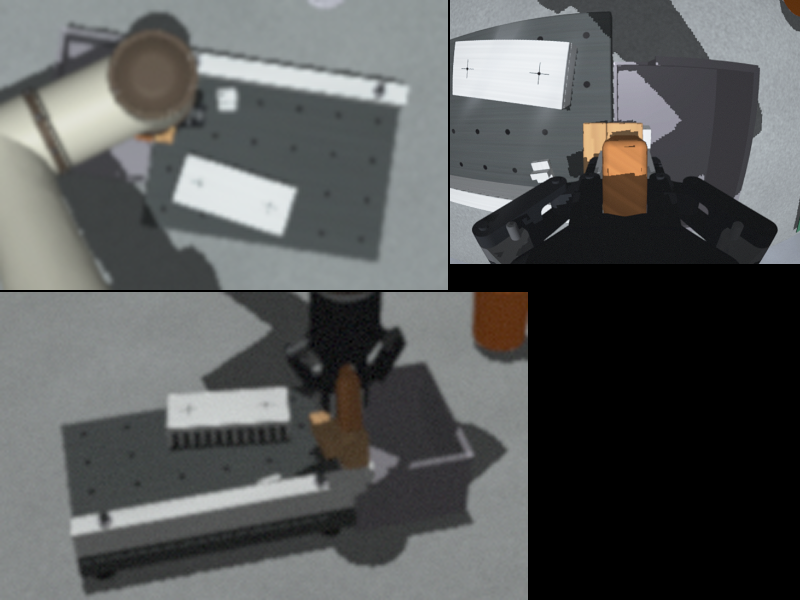

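One offcut, the one nearest the fence, slipped past the block. I'll lift, back up and look.

Request:
{"method": "apply_moves", "body": {
  "fingers": [1, 1, 1, 1, 1, 1, 1, 1],
  "dp": [
    [0, 0, 4],
    [0, 0, 6.5],
    [-1, -5, 6.5],
    [-2, -10, 6.5],
    [-2.5, -15, 6.5],
    [-2.5, -17.5, 6.5],
    [-2.5, -17.5, 6.5],
    [-2.5, -17.5, 6.5]
  ],
  "yaw": [0, 0, 0, 0, 0, 0, 0, 0]
}}

```text
clock: 9.2
position: [593.4, -34.7, 338.4]
ee_rot: [0.068, 0.998, 0.002, -0.009]
contact_force: [0.1, 0.5, -1.5]
gripper_width: 23.3
```

```bash
python3 - <<'E'
from h import *
s=read_state();print(s["clock"],s["position"],s["contact_force"],s["ee_rot"])
a=get_image("wrist");np.save("w4.npy",dict(im=a,s=s),allow_pickle=True)
cv2.imwrite("pics/a4.png",a["color"])
E
```

```text
9.2 [593.42067735 -34.73766017 338.41106946] [ 0.1228319   0.53821168 -1.48236734] [ 0.06789468  0.99764569  0.00229159 -0.00938765]
```

View pics/a4.png

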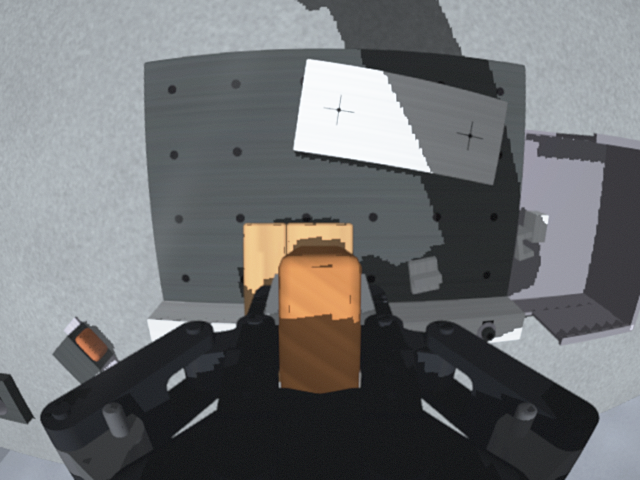

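Two offcuts lie in the bin at px (530,235). One remains on the plate at (425,275), and the fence foot runs along row ~302.

```bash
python3 - <<'E'
from h import *
d=np.load("w4.npy",allow_pickle=True).item();im,s=d["im"],d["s"]
f=lambda p,z:wray(im,s,*p,z)[:2]
a,b=f((165,301),40),f((512,301),40);e=b-a;print("foot",a,b,"tilt",np.degrees(np.arctan2(e[0],e[1])))
t=np.arctan2(e[0],e[1]);X=np.array([np.cos(t),-np.sin(t)]);Y=np.array([np.sin(t),np.cos(t)])
Q=lambda p,z:np.round([(f(p,z)-a)@X,(f(p,z)-a)@Y],1)
for n,p,z in(("off c",(425,275),48),("off near fence bottom",(425,291),48),("off top",(424,258),55),("off L",(411,276),48),("off R",(441,274),48),("plate near L",(145,62),40),("plate near R",(525,67),40),("plate +y",(518,240),40),("plate -y",(147,240),40),("hs",(293,150),70),("hs",(491,184),70),("hs",(308,59),70),("hs",(507,102),70),("blk",(244,223),147),("blk",(352,223),147)):print(n,Q(p,z),f(p,z).round())
w=s["position"][:2];print("tcp",(w-a)@X,(w-a)@Y)
E
```

```text
foot [ 641.95254061 -173.48555796] [686.22745789 127.67617082] tilt 8.363358658181602
off c [-30.8 214.5] [643.  43.]
off near fence bottom [-17. 216.] [657.  43.]
off top [-47.5 210. ] [626.  41.]
off L [-30.2 203.1] [642.  32.]
off R [-31.4 227.8] [644.  56.]
plate near L [-196.8   -3.9] [ 447. -149.]
plate near R [-200.2  293.9] [487. 146.]
plate +y [-57. 299.] [629. 131.]
plate -y [-54.5  -9.2] [ 587. -175.]
hs [-125.7  113.9] [534. -43.]
hs [-107.1  251.3] [573.  91.]
hs [-185.1  123. ] [477. -25.]
hs [-165.7  260.6] [516. 108.]
blk [-96.8  96.3] [560. -64.]
blk [-97.2 145.6] [567. -15.]
tcp -68.19668360312272 130.21341420008045
```

Request:
{"method": "apply_moves", "body": {
  "fingers": [1, 1, 1, 1, 1, 1],
  "dp": [
    [1.1, 1.9, 0],
    [1.1, 1.9, -3],
    [1.1, 1.9, -5.5],
    [1.1, 1.9, -6.6],
    [1.1, 1.9, -6.6],
    [1.1, 1.9, -6.6]
  ],
  "yaw": [0, 0, 0, 0, 0, 0]
}}

```text
clock: 9.85
position: [605.3, -14.0, 273.1]
ee_rot: [0.066, 0.998, 0.002, -0.009]
contact_force: [-0.1, 0.8, -0.8]
gripper_width: 23.7
```

Request:
{"method": "apply_moves", "body": {
  "fingers": [1, 1, 1, 1, 1, 1, 1, 1, 1, 1],
  "dp": [
    [0.25, 1.7, 0],
    [0.5, 3.4, 0],
    [0.7, 5.1, 0],
    [0.95, 6.8, 0],
    [1.2, 8.5, 0],
    [1.4, 10.2, 0],
    [1.7, 11.9, 0],
    [1.9, 13.6, 0],
    [2.15, 15.3, 0],
    [2.2, 15.6, 0]
  ],
  "yaw": [0, 0, 0, 0, 0, 0, 0, 0, 0, 0]
}}

```text
clock: 10.85
position: [628.0, 144.4, 273.2]
ee_rot: [0.065, 0.998, 0.003, -0.008]
contact_force: [0.3, -0.6, -0.7]
gripper_width: 23.4
```

Request:
{"method": "apply_moves", "body": {
  "fingers": [1, 1, 1, 1, 1, 1, 1],
  "dp": [
    [0, 0, 0],
    [0, 0, 4],
    [0, 0, 7.5],
    [-2, -5, 7.5],
    [-4, -10, 7.5],
    [-4, -12, 7.5],
    [-4, -12, 7.5]
  ],
  "yaw": [0, 0, 0, 0, 0, 0, 0]
}}

```text
clock: 11.55
position: [587.1, 20.7, 349.1]
ee_rot: [0.068, 0.998, 0.003, -0.007]
contact_force: [0.5, 0.4, -1.1]
gripper_width: 23.4
```

```bash
python3 - <<'E'
from h import *
s=read_state();print(s["clock"],s["position"],s["contact_force"],s["ee_rot"])
a=get_image("wrist");np.save("w5.npy",dict(im=a,s=s),allow_pickle=True)
cv2.imwrite("pics/a5.png",a["color"])
E
```

```text
11.55 [587.05850112  20.74848079 349.0723537 ] [ 0.4886448   0.37622412 -1.05940168] [ 0.06763955  0.99768128  0.00276233 -0.00702277]
```

View pics/a5.png

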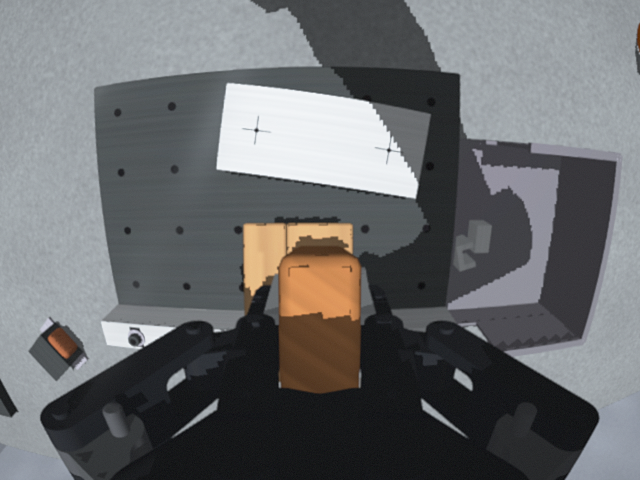

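The lane looks clear, and pieces show in the bin at (478,237) and (463,252). Heat sink corners are at (226,83), (431,114), (417,198) and (217,168).

```bash
python3 - <<'E'
from h import *
d=np.load("w5.npy",allow_pickle=True).item();im,s=d["im"],d["s"]
f=lambda p,z:wray(im,s,*p,z)[:2]
q=[f(p,70) for p in((226,83),(431,114),(417,198),(217,168))];print(np.round(q))
c=np.mean(q,0);e=(q[1]-q[0])+(q[2]-q[3]);yaw=-np.arctan2(e[0],e[1]);print("hs c",c,"yaw",np.degrees(yaw),[np.linalg.norm(q[i]-q[(i+1)%4]).round() for i in range(4)])
R=Ro.from_quat(s["ee_rot"]).as_matrix();by=np.degrees(np.arctan2(R[1,1],R[0,1]))-180;print("block yaw",by,"tool z",R[:,2].round(4))
X=np.array([np.cos(yaw),np.sin(yaw)]);Y=np.array([-X[1],X[0]])
t=c-78*X-8*Y;print("tcp target",t,"delta",t-s["position"][:2],"turn",np.degrees(yaw)-by)
a,b=f((118,304),40),f((445,307),40);print("foot",a,b)
E
```

```text
[[477. -26.]
 [516. 109.]
 [573.  93.]
 [533. -42.]]
hs c [524.8618097   33.63349122] yaw -16.322427425435002 [np.float64(141.0), np.float64(60.0), np.float64(141.0), np.float64(59.0)]
block yaw -97.75894549766876 tool z [-0.0136  0.0065 -0.9999]
tcp target [447.75723281  47.87723451] delta [-139.30126831   27.12875372] turn 81.43651807223375
foot [ 641.36695062 -175.62004769] [680.37467161 121.54293011]
```

Request:
{"method": "apply_moves", "body": {
  "fingers": [1, 1, 1, 1, 1, 1, 1, 1, 1, 1],
  "dp": [
    [-3, 0.5, 1],
    [-6, 1, 1],
    [-9, 1.5, 1],
    [-12, 2, 1],
    [-13.9, 2.7, 1],
    [-13.9, 2.7, 1],
    [-13.9, 2.7, 0],
    [-13.9, 2.7, 0],
    [-13.9, 2.7, 0],
    [-13.9, 2.7, 0]
  ],
  "yaw": [8, 16, 24, 32, 40, 48, 56, 64, 72, 80]
}}

```text
clock: 12.6
position: [449.1, 50.0, 349.3]
ee_rot: [-0.593, 0.805, -0.002, -0.006]
contact_force: [0.1, 0.5, -2.2]
gripper_width: 23.3
```

Request:
{"method": "apply_moves", "body": {
  "fingers": [1, 1, 1, 1, 1, 1],
  "dp": [
    [0, 0, 0],
    [0, 0, -2],
    [0, 0, -4.5],
    [0, 0, -6.3],
    [0, 0, -6.3],
    [0, 0, -6.3]
  ],
  "yaw": [1.5, 1.5, 1.5, 1.5, 1.5, 1.5]
}}

```text
clock: 13.2
position: [449.8, 50.5, 286.8]
ee_rot: [-0.604, 0.797, -0.003, -0.006]
contact_force: [1.0, 0.2, 0.1]
gripper_width: 23.3
```

```bash
python3 - <<'E'
from h import *
s=read_state();print(s["clock"],s["position"],s["contact_force"],s["wrist_torque"])
R=Ro.from_quat(s["ee_rot"]).as_matrix();print("yaw",np.degrees(np.arctan2(R[1,1],R[0,1])),"tool z",R[:,2].round(4),s["joints"].round(2))
a=get_image("wrist")["color"];t=get_image("scene");np.save("s6.npy",t,allow_pickle=True);sc=t["color"][190:330,160:400]
o=np.zeros((600,800,3),np.uint8);o[:350,:600]=cv2.resize(sc,(600,350),interpolation=cv2.INTER_CUBIC);o[350:,:400]=cv2.resize(a[100:350,120:520],(400,250))
t=get_image("top")["color"][185:285,270:430];o[350:,400:]=cv2.resize(t,(400,250),interpolation=cv2.INTER_CUBIC);cv2.imwrite("pics/a6.png",o)
E
```

```text
13.2 [449.80868758  50.53548087 286.75715698] [0.95620456 0.18015333 0.11952088] [ 0.04933866 -0.06084364  0.02746188]
yaw 164.24849747280655 tool z [-0.0062 -0.0114 -0.9999] [ 0.47  0.23 -0.57  0.01 -0.79 -0.76]
```

View pics/a6.png

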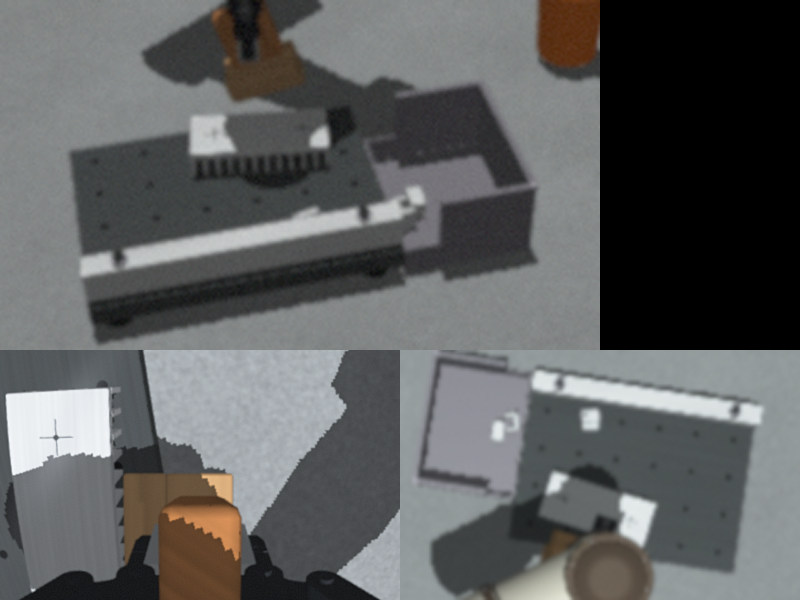

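That picture shows the third offcut still on the plate, at top-crop (590,420). It also shows the block pitched in the grip about the jaw axis with its fence end raised, so it rode over the piece. I'll turn back, press the block flat on the bare plate to level it, and sweep again.

Request:
{"method": "apply_moves", "body": {
  "fingers": [1, 1, 1, 1, 1, 1, 1, 1, 1, 1],
  "dp": [
    [0, 0, 5],
    [0, 0, 7],
    [2, -2, 7],
    [5, -4, 7],
    [8, -7, 7],
    [11, -9, 7],
    [14, -12, 7],
    [14, -12, 7],
    [14, -12, 7],
    [14, -12, 7]
  ],
  "yaw": [0, 0, -8, -16, -24, -32, -40, -48, -56, -64]
}}

```text
clock: 14.35
position: [590.0, -70.1, 358.1]
ee_rot: [-0.086, 0.996, 0.0, -0.005]
contact_force: [-0.2, -0.3, -1.3]
gripper_width: 23.6
```

Request:
{"method": "apply_moves", "body": {
  "fingers": [1, 1, 1, 1, 1, 1],
  "dp": [
    [0, 0, -1],
    [0, 0, -3],
    [0, 0, -5],
    [0, 0, -6.5],
    [0, 0, -6.5],
    [0, 0, -6.5]
  ],
  "yaw": [-8, -16, -18, -18, -18, -18]
}}

```text
clock: 14.95
position: [590.4, -70.1, 294.1]
ee_rot: [0.071, 0.997, 0.001, -0.004]
contact_force: [0.5, -0.9, -2.0]
gripper_width: 23.3
```

Request:
{"method": "apply_moves", "body": {
  "fingers": [1, 1, 1, 1, 1, 1],
  "dp": [
    [0, 0, -1],
    [0, 0, -1.8],
    [0, 0, -2.1],
    [0, 0, -2.3],
    [0, 0, -2.4],
    [0, 0, -2.4]
  ],
  "yaw": [0, 0, 0, 0, 0, 0]
}}

```text
clock: 15.55
position: [590.4, -70.1, 270.0]
ee_rot: [0.071, 0.997, 0.001, -0.004]
contact_force: [0.2, -0.6, -1.5]
gripper_width: 23.6
```

```bash
python3 -c "
from h import *
s=read_state();print(s['position'],s['contact_force'],s['wrist_torque'],s['ee_rot'])"
```

```text
[590.43129659 -70.11906297 270.04164019] [ 0.15464663 -0.55673345 -1.51751344] [-0.05844705 -0.01781818  0.01575893] [ 0.07099536  0.99746737  0.00104462 -0.00417195]
```

Request:
{"method": "apply_moves", "body": {
  "fingers": [1, 1, 1, 1, 1, 1, 1],
  "dp": [
    [0, 0, -0.3],
    [0, 0, -0.5],
    [0, 0, -0.7],
    [0, 0, -0.9],
    [0, 0, -1.1],
    [0, 0, -1.2],
    [0, 0, -1.2]
  ],
  "yaw": [0, 0, 0, 0, 0, 0, 0]
}}

```text
clock: 16.25
position: [594.4, -70.3, 266.6]
ee_rot: [0.069, 0.998, 0.0, 0.004]
contact_force: [-0.2, -1.3, 24.8]
gripper_width: 23.3
```

Request:
{"method": "apply_moves", "body": {
  "fingers": [1, 1, 1, 1, 1],
  "dp": [
    [0, 0, -0.6],
    [0, 0, -1.2],
    [0, 0, -1.6],
    [0, 0, -2.0],
    [0, 0, -2.0]
  ],
  "yaw": [0, 0, 0, 0, 0]
}}

```text
clock: 16.75
position: [602.6, -71.0, 258.9]
ee_rot: [0.065, 0.998, -0.001, 0.021]
contact_force: [6.4, -6.8, 28.9]
gripper_width: 23.3
```

```bash
python3 - <<'E'
from h import *
s=read_state();print(s["clock"],s["position"],s["contact_force"],s["wrist_torque"],s["ee_rot"].round(4))
sc=get_image("scene");a=sc["color"][200:300,180:330];cv2.imwrite("pics/a7.png",cv2.resize(a,(780,520),interpolation=cv2.INTER_CUBIC))
E
```

```text
16.75 [602.56475106 -71.02491763 258.87404237] [ 6.35922694 -6.81309354 28.90396526] [-1.98991637 -1.86001986 -0.01602966] [ 6.510e-02  9.977e-01 -8.000e-04  2.100e-02]
```

```bash
cat >> h.py <<'E'
def prof(c):
    h=cv2.cvtColor(c,cv2.COLOR_BGR2HSV);m=((h[...,1]>70)&(h[...,0]<25)&(h[...,0]>3)&(h[...,2]>40))
    m[:150]=0
    return [(x,int(np.argmax(m[:,x])),c[np.argmax(m[:,x])+4,x].tolist(),c[np.argmax(m[:,x])+12,x].tolist(),c[np.argmax(m[:,x])+18,x].tolist()) for x in(255,275,310,340)]
E
python3 - <<'E'
from h import *
for n in("w1","w2","w4"):print(n,*prof(np.load(n+".npy",allow_pickle=True).item()["im"]["color"]),sep="\n ")
s=read_state();a=get_image("wrist");np.save("w7.npy",dict(im=a,s=s),allow_pickle=True);print("now",*prof(a["color"]),sep="\n ")
E
```

```text
w1
 (255, 209, [66, 93, 116], [132, 182, 226], [132, 183, 225])
 (275, 209, [67, 91, 114], [126, 177, 221], [126, 175, 220])
 (310, 201, [67, 89, 112], [66, 90, 114], [117, 166, 209])
 (340, 200, [65, 92, 115], [67, 91, 113], [83, 114, 144])
w2
 (255, 224, [134, 186, 228], [134, 187, 229], [134, 186, 228])
 (275, 223, [132, 185, 228], [130, 182, 225], [131, 181, 225])
 (310, 223, [137, 188, 232], [137, 189, 232], [59, 79, 101])
 (340, 222, [121, 170, 213], [125, 175, 218], [53, 74, 92])
w4
 (255, 223, [145, 201, 239], [144, 200, 238], [145, 200, 238])
 (275, 222, [134, 187, 233], [140, 196, 235], [142, 197, 236])
 (310, 222, [139, 195, 237], [146, 202, 239], [61, 85, 108])
 (340, 223, [139, 192, 233], [137, 190, 230], [91, 128, 161])
now
 (255, 197, [66, 92, 116], [121, 167, 210], [123, 176, 220])
 (275, 197, [70, 95, 118], [129, 178, 224], [134, 189, 229])
 (310, 189, [68, 93, 117], [66, 92, 116], [103, 140, 177])
 (340, 189, [71, 98, 122], [69, 95, 118], [76, 105, 133])
```

```bash
python3 - <<'E'
from h import *
for n in("w1","w4","w7"):
    d=np.load(n+".npy",allow_pickle=True).item();im,s=d["im"],d["s"];c=im["color"]
    h=cv2.cvtColor(c,cv2.COLOR_BGR2HSV);m=((h[...,1]>70)&(h[...,0]<25)&(h[...,0]>3)&(h[...,2]>40))
    b=(m&(h[...,2]>160)); b[:150]=0
    top=int(np.argmax(b[:,260]));y=top+3
    cols=np.where(b[y,220:380])[0]+220;L,Rr=cols.min(),cols.max()+1
    K=np.array(im["mtx"]);T=np.array(im["tool_from_camera"])
    def dr(u,v):
        q=np.array([(u-K[0,2])/K[0,0],(v-K[1,2])/K[1,1]]);t=np.hypot(*q);return T[:3,:3]@np.r_[q*np.sinc(t/np.pi),np.cos(t)]
    a,e=dr(L,y),dr(Rr,y);k=50/np.linalg.norm(a/a[2]-e/e[2])  # equal tool-z depth
    P=T[:3,3]+a/a[2]*k
    bot=dr(330,int(np.argmax(m[150:,330])+150));  print(n,"top",top,"cols",L,Rr,"top corner in tool frame",P.round(1),"side dir top vs bottom (deg)",np.degrees(np.arctan2(bot[0],bot[2])).round(1),np.degrees(np.arctan2(a[0],a[2])).round(1))
E
```

```text
w1 top 218 cols 244 352 top corner in tool frame [ 25.5 -34.7 194.5] side dir top vs bottom (deg) -12.0 -15.0
w4 top 224 cols 244 352 top corner in tool frame [ 22.8 -34.7 193.7] side dir top vs bottom (deg) -15.2 -16.0
w7 top 207 cols 236 356 top corner in tool frame [ 34.4 -34.6 178.9] side dir top vs bottom (deg) -10.1 -13.3
```

The block is nearly level again, gripped about 12 mm deeper with its centre about 3 mm off TCP. I'll lift 2 mm and shift towards the fence.

Request:
{"method": "apply_moves", "body": {
  "fingers": [1, 1, 1, 1, 1],
  "dp": [
    [0, 0, 0.2],
    [0, 0, 0.2],
    [0.4, 0, 0.2],
    [0.8, 0, 0.2],
    [0.8, 0, 0.2]
  ],
  "yaw": [0, 0, 0, 0, 0]
}}

```text
clock: 17.35
position: [608.3, -71.0, 259.0]
ee_rot: [0.065, 0.998, -0.001, 0.015]
contact_force: [-8.0, 1.7, 5.9]
gripper_width: 23.1
```

```bash
python3 - <<'E'
from h import *
s=read_state();a=get_image("wrist");np.save("w8.npy",dict(im=a,s=s),allow_pickle=True);print(s["position"],s["contact_force"],s["ee_rot"].round(4));print(*prof(a["color"]),sep="\n ")
E
```

```text
[608.29393423 -71.00149005 258.95925431] [-8.03188169  1.66442224  5.91878948] [ 0.0654  0.9977 -0.0014  0.0151]
(255, 196, [78, 107, 132], [135, 186, 231], [142, 199, 237])
 (275, 195, [77, 108, 135], [129, 180, 226], [151, 212, 244])
 (310, 188, [78, 106, 133], [80, 109, 136], [107, 146, 185])
 (340, 188, [81, 112, 140], [78, 106, 134], [100, 137, 172])
```

Request:
{"method": "apply_moves", "body": {
  "fingers": [1, 1, 1],
  "dp": [
    [0, 0, 0.3],
    [0, 0, 0.3],
    [0, 0, 0.3]
  ],
  "yaw": [0, 0, 0]
}}

```text
clock: 17.7
position: [608.4, -70.9, 261.1]
ee_rot: [0.065, 0.998, -0.001, 0.015]
contact_force: [-1.6, 0.3, -1.4]
gripper_width: 23.4
```

Request:
{"method": "apply_moves", "body": {
  "fingers": [1, 1, 1, 1, 1, 1, 1, 1, 1, 1],
  "dp": [
    [0.3, 2, 0],
    [0.55, 4, 0],
    [0.8, 6, 0],
    [1.1, 8, 0],
    [1.35, 10, 0],
    [1.5, 11.2, 0],
    [1.65, 12.4, 0],
    [1.8, 13.6, 0],
    [2.0, 14.8, 0],
    [2.15, 16, 0]
  ],
  "yaw": [0, 0, 0, 0, 0, 0, 0, 0, 0, 0]
}}

```text
clock: 18.7
position: [629.6, 89.5, 260.7]
ee_rot: [0.066, 0.998, -0.002, 0.014]
contact_force: [-1.8, -1.2, -1.9]
gripper_width: 24.0
```

Request:
{"method": "apply_moves", "body": {
  "fingers": [1, 1, 1, 1, 1, 1],
  "dp": [
    [0.2, 1.5, 0],
    [0.4, 3, 0],
    [0.6, 4.5, 0],
    [0.75, 5.6, 0],
    [0.75, 5.6, 0],
    [0.75, 5.6, 0]
  ],
  "yaw": [0, 0, 0, 0, 0, 0]
}}

```text
clock: 19.3
position: [637.1, 146.3, 260.7]
ee_rot: [0.065, 0.998, -0.001, 0.014]
contact_force: [-2.6, 2.2, -2.3]
gripper_width: 23.3
```

Request:
{"method": "apply_moves", "body": {
  "fingers": [1, 1, 1, 1, 1, 1, 1, 1, 1, 1],
  "dp": [
    [0, 0, 4],
    [0, 0, 8.5],
    [-3, -4, 8.5],
    [-7, -8, 8.5],
    [-11, -10, 8.5],
    [-15, -10, 8.5],
    [-18, -10, 8.5],
    [-18, -10, 8.5],
    [-18, -10, 8.5],
    [-18, -10, 8.5]
  ],
  "yaw": [0, 0, 0, 8, 16, 24, 32, 40, 48, 56]
}}

```text
clock: 20.3
position: [457.3, 45.8, 346.9]
ee_rot: [-0.413, 0.91, 0.005, 0.015]
contact_force: [0.1, 0.3, -1.2]
gripper_width: 23.6
```

```bash
python3 - <<'E'
from h import *
s=read_state();print(s["clock"],s["position"],s["contact_force"],s["ee_rot"].round(3))
im=get_image("top");c=im["color"];np.save("t8.npy",im,allow_pickle=True);m=(c.max(2)>150).astype(np.uint8);r=np.zeros_like(m);r[190:280,275:420]=m[190:280,275:420]
n,_,st,ce=cv2.connectedComponentsWithStats(r)
for i in range(1,n):
    if st[i,4]>6:print(st[i].tolist(),ce[i].round(1),ray(im,*ce[i],50)[:2].round())
a=get_image("wrist");np.save("w9.npy",dict(im=a,s=s),allow_pickle=True);sc=get_image("scene")["color"][190:330,160:400]
o=np.zeros((600,800,3),np.uint8);o[:280,:480]=cv2.resize(sc,(480,280),interpolation=cv2.INTER_CUBIC);o[300:,:400]=cv2.resize(a["color"],(400,300))
o[300:550,400:]=cv2.resize(c[185:285,270:430],(400,250),interpolation=cv2.INTER_CUBIC);cv2.imwrite("pics/a9.png",o)
E
```

```text
20.3 [457.27164172  45.77204927 346.91061509] [ 0.13295184  0.31931829 -1.20194518] [-0.413  0.91   0.005  0.015]
[275, 190, 26, 90, 735] [281.1 244.8] [528. 253.]
[315, 190, 10, 3, 21] [319.7 190.7] [710. 131.]
[322, 190, 98, 90, 2315] [389.8 219. ] [ 623. -102.]
[281, 193, 39, 48, 1342] [300.7 215.4] [627. 191.]
[330, 234, 5, 4, 17] [331.9 235.4] [564.  87.]
[361, 244, 12, 14, 101] [366.4 249.2] [521. -27.]
[324, 264, 7, 4, 19] [326.7 265.5] [465. 102.]
[316, 269, 26, 11, 151] [332.1 275.7] [432.  83.]
```

```bash
python3 - <<'E'
from h import *
C=np.array([573.5,-14.7]);t=np.radians(7.6);X=np.array([np.cos(t),-np.sin(t)]);Y=np.array([np.sin(t),np.cos(t)])
def poly(x0,x1,y0,y1,z,im):return np.array([proj(im,[*(C+x*X+y*Y),z]) for x,y in((x0,y0),(x0,y1),(x1,y1),(x1,y0))]).round().astype(int)
for n in("top0","t8"):
    im=np.load(n+".npy",allow_pickle=True).item();g=im["color"].max(2)
    for nm,a,z in(("lane",(-5,78,-140,143),45),("bin",(-45,100,160,265),5)):
        m=np.zeros(g.shape,np.uint8);cv2.fillPoly(m,[poly(*a,z,im)],1)
        r=((g>(110 if nm=="lane" else 185))&(m>0)).astype(np.uint8);k,_,st,ce=cv2.connectedComponentsWithStats(r)
        print(n,nm,[(st[i].tolist(),ce[i].round().tolist()) for i in range(1,k) if st[i,4]>4])
E
```

```text
top0 lane [([342, 209, 12, 11, 83], [348.0, 214.0]), ([364, 220, 10, 11, 76], [369.0, 225.0]), ([389, 225, 11, 10, 85], [394.0, 230.0])]
top0 bin []
t8 lane []
t8 bin [([314, 210, 4, 7, 14], [316.0, 213.0]), ([307, 213, 5, 8, 33], [309.0, 217.0])]
```

```bash
python3 - <<'E'
from h import *
t=np.load("t8.npy",allow_pickle=True).item()["color"][185:285,270:430]
w=np.load("w9.npy",allow_pickle=True).item()["im"]["color"];sc=get_image("scene")["color"]
o=np.zeros((600,800,3),np.uint8);o[:300,:440]=cv2.resize(sc[225:315,270:402],(440,300),interpolation=cv2.INTER_CUBIC)
o[:250,440:]=cv2.resize(t[:70,:100],(360,250),interpolation=cv2.INTER_CUBIC);o[300:,:400]=cv2.resize(w,(400,300));o[300:,400:]=cv2.resize(sc[190:300,190:340],(400,300),interpolation=cv2.INTER_CUBIC)
cv2.imwrite("pics/a10.png",o)
E
```

```text
(no output)
```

View pics/a10.png

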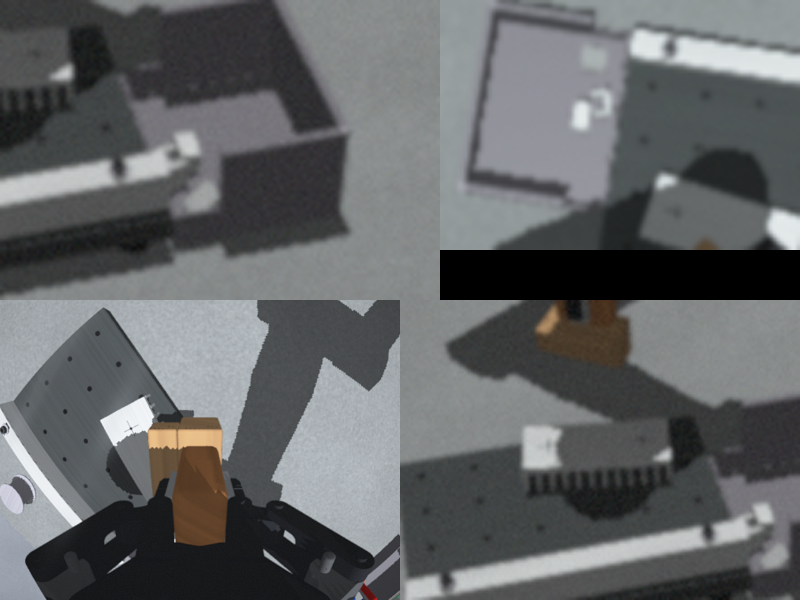

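All three offcuts are in the bin, at top-crop (600,103), (582,115) and (593,57), and the plate is clear. Next I'll engage the heat sink.

Request:
{"method": "apply_moves", "body": {
  "fingers": [1, 1, 1, 1, 1, 1, 1, 1],
  "dp": [
    [-0.7, 1.2, 0],
    [-0.7, 1.2, 0],
    [-0.7, 1.2, -1],
    [-0.7, 1.2, -3],
    [-0.7, 1.2, -5],
    [-0.7, 1.2, -6.6],
    [-0.7, 1.2, -7.2],
    [-0.7, 1.2, -7.2]
  ],
  "yaw": [8, 16, 24, 25, 25, 25, 25, 25]
}}

```text
clock: 21.3
position: [450.4, 57.8, 273.7]
ee_rot: [-0.596, 0.803, 0.008, 0.012]
contact_force: [0.3, 0.4, -1.5]
gripper_width: 23.5
```

```bash
cat >> h.py <<'E'
def st():
    s=read_state();R=Ro.from_quat(s["ee_rot"]).as_matrix();print(round(s["clock"],2),s["position"].round(1),"F",s["contact_force"].round(1),"M",s["wrist_torque"].round(2),"yaw",round(np.degrees(np.arctan2(R[1,1],R[0,1]))-180,1),"tz",R[:,2].round(4),"w",round(s["gripper_width"],1));return s
E
python3 - <<'E'
from h import *
s=st();a=get_image("wrist");np.save("w10.npy",dict(im=a,s=s),allow_pickle=True);c=a["color"]
print(*prof(c),sep="\n")
# lit/dim edges: heat sink rear edge & block front edge along row scans
for r in(215,225,235):print(r,c[r,130:260:5].max(1).tolist())
E
```

```text
21.3 [450.4  57.8 273.7] F [ 0.3  0.4 -1.5] M [-0.14  0.04  0.02] yaw -16.8 tz [ 0.0095  0.0272 -0.9996] w 23.5
(255, 196, [56, 76, 94], [96, 136, 171], [53, 75, 92])
(275, 196, [48, 69, 86], [111, 154, 194], [57, 80, 99])
(310, 188, [53, 73, 92], [55, 74, 92], [68, 94, 119])
(340, 189, [58, 76, 97], [54, 74, 92], [92, 127, 161])
215 [116, 116, 116, 117, 120, 124, 126, 126, 130, 127, 129, 124, 119, 119, 116, 116, 118, 113, 113, 94, 45, 48, 103, 104, 102, 94]
225 [118, 114, 115, 118, 123, 125, 124, 124, 126, 125, 123, 119, 117, 120, 113, 116, 117, 112, 117, 95, 106, 88, 98, 103, 101, 93]
235 [116, 115, 117, 118, 123, 119, 123, 121, 122, 119, 117, 117, 113, 117, 114, 113, 117, 113, 116, 99, 46, 40, 100, 103, 102, 96]
```

Request:
{"method": "apply_moves", "body": {
  "fingers": [1, 1, 1, 1],
  "dp": [
    [1, -0.3, 0],
    [1.9, -0.55, 0],
    [2.7, -0.8, 0],
    [2.7, -0.8, 0]
  ],
  "yaw": [0, 0, 0, 0]
}}

```text
clock: 21.75
position: [479.2, 49.8, 274.8]
ee_rot: [-0.596, 0.803, 0.008, 0.014]
contact_force: [-1.3, 0.2, -1.7]
gripper_width: 23.5
```

```bash
python3 -c "
from h import *
st()"
```

```text
21.75 [479.2  49.8 274.8] F [-1.3  0.2 -1.7] M [-0.11  0.06  0.01] yaw -16.8 tz [ 0.0127  0.0282 -0.9995] w 23.5
```

```bash
cat >> h.py <<'E'
C=np.array([573.5,-14.7]);t_=np.radians(7.6);PX=np.array([np.cos(t_),-np.sin(t_)]);PY=np.array([np.sin(t_),np.cos(t_)])
def hsm(s,im):
    # heat sink top quadrilateral from the wrist view: outline of bright region left of the block
    g=cv2.medianBlur(im["color"].max(2),5)
    for r in range(130,290,15):
        row=g[r,20:300];e=np.where(np.abs(np.diff(row[::1].astype(int)))>12)[0]
        print(r,[(int(k)+20,int(row[k]),int(row[k+1])) for k in e][:14])
E
python3 - <<'E'
from h import *
s=st();im=get_image("wrist");np.save("w11.npy",dict(im=im,s=s),allow_pickle=True);hsm(s,im)
E
```

```text
21.75 [479.2  49.8 274.8] F [-1.3  0.2 -1.7] M [-0.11  0.06  0.01] yaw -16.8 tz [ 0.0127  0.0282 -0.9995] w 23.5
130 [(22, 122, 99), (159, 102, 160), (160, 160, 236), (280, 245, 173), (281, 173, 134), (287, 113, 97)]
145 [(25, 123, 97), (103, 92, 77), (104, 77, 52), (105, 52, 39), (112, 45, 71), (113, 71, 91), (160, 97, 161), (161, 161, 238), (280, 245, 217), (281, 217, 148), (282, 148, 107)]
160 [(28, 126, 107), (29, 107, 94), (48, 82, 69), (54, 65, 80), (55, 80, 93), (161, 99, 149), (162, 149, 232), (163, 232, 247), (214, 231, 218), (215, 218, 179), (216, 179, 139), (217, 139, 114), (218, 114, 99), (220, 109, 139)]
175 [(32, 120, 102), (162, 101, 127), (163, 127, 207), (164, 207, 247), (281, 244, 216), (282, 216, 142), (283, 142, 119)]
190 [(36, 121, 105), (164, 73, 148), (165, 148, 162), (168, 158, 132), (221, 136, 167), (222, 167, 202), (223, 202, 228), (224, 228, 243), (229, 227, 213), (230, 213, 192), (231, 192, 145), (234, 145, 195), (236, 206, 236), (281, 248, 226)]
205 [(40, 121, 103), (130, 88, 73), (131, 73, 52), (166, 85, 105), (167, 105, 126)]
220 [(44, 126, 107), (122, 95, 82), (123, 82, 44), (124, 44, 21), (168, 87, 109), (169, 109, 125), (293, 112, 136), (295, 136, 170), (296, 170, 188), (297, 188, 227)]
235 [(49, 119, 98), (68, 77, 46), (74, 49, 68), (75, 68, 90), (120, 92, 73), (121, 73, 49), (170, 80, 104), (171, 104, 119)]
250 [(54, 118, 96), (120, 91, 72), (121, 72, 49), (172, 68, 97), (173, 97, 117)]
265 [(23, 236, 215), (24, 215, 162), (25, 162, 135), (59, 122, 101), (126, 94, 69), (127, 69, 49), (174, 53, 85), (175, 85, 116)]
280 [(29, 233, 193), (30, 193, 141), (65, 115, 96), (133, 93, 78), (134, 78, 57), (176, 47, 68), (177, 68, 101), (178, 101, 117)]
```

```bash
cat >> h.py <<'E'
def edge(s,im,pts,z):
    q=np.array([wray(im,s,*p,z)[:2] for p in pts]);e=q[-1]-q[0];return q,-np.degrees(np.arctan2(e[0],e[1]))
E
python3 - <<'E'
from h import *
d=np.load("w11.npy",allow_pickle=True).item();s,im=d["s"],d["im"];p=s["position"][:2]
t=np.radians(16.8);X=np.array([np.cos(t),-np.sin(t)]);Y=np.array([np.sin(t),np.cos(t)])
for n,pts,z in(("front",((160,130),(165,190),(169,220),(177,280)),70),("back",((281,130),(281,145),(282,175)),70),("lip front",((237,205),(237,215)),95),("fence foot",((22,130),(32,175),(49,235),(65,280)),40)):
    q,a=edge(s,im,pts,z);print(n,q.round(0).tolist(),round(a,1),"block frame",[((w-p)@X).round(1) for w in q],[((w-p)@Y).round(1) for w in q])
E
```

```text
front [[537.0, -34.0], [545.0, -5.0], [549.0, 10.0], [559.0, 43.0]] -16.4 block frame [np.float64(79.3), np.float64(79.0), np.float64(78.5), np.float64(78.7)] [np.float64(-63.5), np.float64(-33.2), np.float64(-17.5), np.float64(16.6)]
back [[480.0, -14.0], [482.0, -7.0], [486.0, 7.0]] -16.5 block frame [np.float64(19.0), np.float64(19.1), np.float64(18.9)] [np.float64(-60.7), np.float64(-53.7), np.float64(-39.5)]
lip front [[504.0, 10.0], [506.0, 14.0]] -20.3 block frame [np.float64(35.5), np.float64(35.8)] [np.float64(-31.3), np.float64(-27.0)]
fence foot [[655.0, -81.0], [659.0, -48.0], [665.0, -4.0], [669.0, 31.0]] -7.3 block frame [np.float64(205.8), np.float64(200.3), np.float64(193.1), np.float64(187.3)] [np.float64(-74.0), np.float64(-41.8), np.float64(2.0), np.float64(36.7)]
```

Request:
{"method": "apply_moves", "body": {
  "fingers": [1, 1, 1, 1, 1, 1, 1, 1, 1, 1],
  "dp": [
    [1, -0.2, 0],
    [2, -0.35, 0],
    [3, -0.5, 0],
    [4, -0.6, 0],
    [5, -0.75, 0],
    [6, -0.85, 0],
    [7, -1, 0],
    [8, -1.1, 0],
    [9, -1.2, 0],
    [9.7, -1.3, 0]
  ],
  "yaw": [0, 1, 2, 3.5, 5, 6.5, 8, 9, 9.4, 9.4]
}}

```text
clock: 22.8
position: [576.4, 36.7, 274.2]
ee_rot: [-0.66, 0.751, 0.009, 0.012]
contact_force: [-2.3, -0.3, -0.7]
gripper_width: 23.3
```

```bash
python3 - <<'E'
from h import *
s=st();im=get_image("wrist");np.save("w12.npy",dict(im=im,s=s),allow_pickle=True);hsm(s,im)
E
```

```text
22.8 [576.4  36.7 274.2] F [-2.3 -0.3 -0.7] M [0.05 0.76 0.02] yaw -7.4 tz [ 0.0068  0.0295 -0.9995] w 23.3
130 [(35, 89, 139), (36, 139, 205), (37, 205, 224), (43, 212, 166), (93, 187, 212), (94, 212, 237), (133, 230, 207), (134, 207, 161), (135, 161, 135), (164, 111, 184), (165, 184, 243), (285, 247, 230), (286, 230, 156), (287, 156, 128)]
145 [(25, 97, 123), (26, 123, 166), (27, 166, 183), (28, 183, 199), (94, 183, 200), (95, 200, 234), (134, 232, 197), (135, 197, 129), (165, 110, 193), (166, 193, 245), (286, 241, 208), (287, 208, 136), (288, 136, 95)]
160 [(96, 190, 227), (97, 227, 241), (135, 233, 216), (136, 216, 171), (137, 171, 136), (161, 121, 108), (165, 99, 113), (166, 113, 200), (167, 200, 245), (220, 215, 180), (221, 180, 129), (222, 129, 85), (223, 85, 71), (225, 71, 98)]
175 [(97, 178, 206), (98, 206, 236), (132, 243, 213), (133, 213, 175), (134, 175, 137), (135, 137, 111), (164, 98, 76), (167, 76, 97), (168, 97, 122), (223, 116, 99), (226, 99, 116), (230, 122, 139), (231, 139, 152), (232, 152, 220)]
190 [(99, 182, 217), (100, 217, 239), (110, 239, 219), (111, 219, 147), (112, 147, 116), (165, 106, 92), (169, 90, 121), (271, 118, 139), (272, 139, 162), (273, 162, 218), (274, 218, 243), (287, 240, 184), (288, 184, 100), (289, 100, 87)]
205 [(102, 170, 128), (103, 128, 113), (167, 102, 87), (170, 87, 105), (171, 105, 123)]
220 [(103, 174, 150), (104, 150, 117), (172, 88, 110)]
235 [(106, 164, 124), (170, 101, 87), (174, 88, 111)]
250 [(108, 173, 157), (109, 157, 118), (172, 97, 81), (176, 83, 112)]
265 [(111, 172, 151), (112, 151, 117), (174, 95, 78), (178, 73, 112)]
280 [(114, 175, 162), (115, 162, 121), (176, 97, 83), (177, 83, 68), (180, 68, 97), (181, 97, 115)]
```

Request:
{"method": "apply_moves", "body": {
  "fingers": [1, 1, 1, 1, 1, 1],
  "dp": [
    [0.5, -0.1, 0],
    [0.9, -0.1, 0],
    [1.3, -0.2, 0],
    [1.6, -0.2, 0],
    [1.8, -0.2, 0],
    [1.8, -0.2, 0]
  ],
  "yaw": [0, 0, 0, 0, 0, 0]
}}

```text
clock: 23.45
position: [592.7, 34.6, 273.5]
ee_rot: [-0.66, 0.751, 0.011, 0.009]
contact_force: [-10.9, 2.9, 3.5]
gripper_width: 23.2
```

```bash
python3 -c "
from h import *
st()"
```

```text
23.45 [592.7  34.6 273.5] F [-10.9   2.9   3.5] M [0.71 3.21 0.15] yaw -7.4 tz [-0.0021  0.0284 -0.9996] w 23.2
```

Request:
{"method": "apply_moves", "body": {
  "fingers": [1, 1, 1, 1],
  "dp": [
    [0.2, 0, -0.2],
    [0.2, 0, -0.3],
    [0.2, 0, -0.4],
    [0.2, 0, -0.4]
  ],
  "yaw": [0, 0, 0, 0]
}}

```text
clock: 23.85
position: [593.3, 34.5, 271.2]
ee_rot: [-0.66, 0.751, 0.012, 0.007]
contact_force: [-9.8, 1.3, 10.7]
gripper_width: 23.5
```

```bash
python3 -c "
from h import *
s=st();im=get_image('wrist');np.save('w13.npy',dict(im=im,s=s),allow_pickle=True);hsm(s,im)"
```

```text
23.85 [593.3  34.5 271.2] F [-9.8  1.3 10.7] M [0.63 2.99 0.07] yaw -7.4 tz [-0.006   0.0278 -0.9996] w 23.5
130 [(42, 87, 105), (43, 105, 157), (44, 157, 219), (51, 210, 175), (113, 193, 227), (114, 227, 241), (156, 232, 218), (157, 218, 173), (158, 173, 139), (161, 139, 193), (162, 193, 240), (285, 246, 225), (286, 225, 143), (287, 143, 123)]
145 [(32, 106, 137), (33, 137, 170), (34, 170, 193), (35, 193, 211), (39, 189, 176), (114, 190, 228), (115, 228, 241), (157, 232, 192), (158, 192, 129), (161, 129, 146), (162, 146, 208), (163, 208, 243), (285, 246, 213), (286, 213, 138)]
160 [(115, 189, 222), (116, 222, 238), (158, 231, 215), (159, 215, 169), (160, 169, 149), (163, 149, 208), (164, 208, 242), (217, 240, 218), (218, 218, 200), (219, 200, 155), (220, 155, 105), (224, 105, 160), (225, 160, 192), (226, 192, 221)]
175 [(116, 178, 202), (117, 202, 235), (128, 239, 213), (129, 213, 170), (130, 170, 134), (131, 134, 115), (137, 121, 145), (138, 145, 185), (139, 185, 223), (147, 197, 171), (148, 171, 132), (216, 135, 159), (217, 159, 182), (218, 182, 237)]
190 [(117, 180, 160), (118, 160, 129), (119, 129, 114), (257, 127, 155), (258, 155, 193), (260, 205, 244), (286, 245, 199), (287, 199, 132), (288, 132, 84)]
205 [(119, 179, 164), (120, 164, 130), (121, 130, 114)]
220 [(121, 177, 163), (122, 163, 123)]
235 [(124, 176, 142), (125, 142, 113)]
250 [(126, 173, 160), (127, 160, 121)]
265 [(129, 174, 148), (130, 148, 117)]
280 [(132, 168, 135), (133, 135, 118)]
```

```bash
python3 - <<'E'
from h import *
for i in range(8): get_image("top")
s=st();im=get_image("top");c=im["color"];np.save("t14.npy",im,allow_pickle=True)
im0=np.load("top0.npy",allow_pickle=True).item()["color"]
for n,(x0,y0,x1,y1) in dict(cup=(200,250,240,290),reel=(370,150,400,182),transf=(436,182,468,212)).items():
    print(n,"mean abs diff",np.abs(c[y0:y1,x0:x1].astype(int)-im0[y0:y1,x0:x1]).mean().round(1))
w=get_image("wrist");st()
g=w["color"]
def first(r,lo,hi):return lo+int(np.argmax(np.abs(np.diff(cv2.GaussianBlur(g.max(2),(1,5),0)[r,lo:hi].astype(int)))))
print([ (r,first(r,150,160),first(r,160,172)) for r in(110,120,130,140,150,160)])
q,a=edge(s,w,((161.5,110+20),(163.5,160)),70);print("hs front yaw",a);q,a=edge(s,w,((118,190),(132.5,280)),75);print("fence far edge-ish yaw",a)
q,a=edge(s,w,((286,130),(287,190)),70);print("hs back yaw",a,q.round())
E
```

```text
24.3 [593.3  34.5 271.2] F [-10.    0.9  10.2] M [0.65 2.94 0.07] yaw -7.4 tz [-0.0059  0.0279 -0.9996] w 23.7
cup mean abs diff 4.6
reel mean abs diff 6.1
transf mean abs diff 5.0
24.4 [593.3  34.5 271.2] F [-9.4  0.5 10. ] M [0.57 2.9  0.1 ] yaw -7.4 tz [-0.0058  0.0279 -0.9996] w 23.4
[(110, 156, 167), (120, 157, 161), (130, 157, 161), (140, 157, 162), (150, 158, 163), (160, 158, 163)]
hs front yaw -7.118939933533109
fence far edge-ish yaw -7.286372495625589
hs back yaw -7.386943149829368 [[599. -28.]
 [603.  -1.]]
```

```bash
python3 -c "
from h import *
st();job_done()"
```

```text
24.4 [593.3  34.5 271.2] F [-9.4  0.5 10. ] M [0.57 2.9  0.1 ] yaw -7.4 tz [-0.0058  0.0279 -0.9996] w 23.4
the job is handed in; nothing more can be done
```

The three offcuts are in the bin, and the heat sink is held flush against the fence with the push block. I handed in at 24.4 s, still gripping and pushing.

**Sweep:** It took three passes. On the first descent the block touched the fence, tipped in the grip and slid up about 12 mm. Its raised end then missed the offcut nearest the fence twice. I pressed the block flat on the bare plate to level it and swept again. The picture after that showed all three offcuts in the bin and the lane clear.

**Final checks:**
- **Push:** about 9.4–10 N towards the fence and 10 N down by the wrist force reading, steady over the last half second.
- **Fit:** the heat sink's front edge measured −7.1° and the fence −7.3°, with no gap showing between them. The heel is against the heat sink's back and the lip is down on its top.
- **Flatness:** I judged this only from the lip height and forces; no picture shows the heat sink flat in the final hold.
- **Bystanders:** the cup, reel and transformer look unmoved. Their image areas differ from the start only by about noise level.

The tool finished tilted about 1.6°, left over from the levelling. I reckon the block is level to about 1°, but I did not measure it in the final hold.

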